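# Nest the bath strainers on the stand's hook

## Task

Take the three strainers off the draining rail and hang them nested on the green hook of the laboratory stand, largest first, then the medium one, then the small one, all with their mouths to the hook's tip. Slide each one back along the hook and press it lightly until you feel it butt against the collar or the handle behind it, so that no gaps remain; be gentle with the hook, do not drop any, and leave everything else on the bench alone.

Things in the scene. Friction and masses are not known exactly. Their poses are not given: they have to be found in the camera images.
- large_grip (a point): Middle of the red handle's solid grip, large strainer (240 g, may vary by a third). x: level, towards the bowl's closed back; y: across; z: up. Handle: straight bar 20 mm wide (y), 26 mm deep (x), from 47 mm below to 48 mm above this point; grasp it across y. Hanging slot right through along x, 14 mm wide (y), 25 mm high, its flat top 40 mm above this point, its bottom 15 mm above.
- large: The large strainer, rigid, perforated steel bowl 116 mm across, 50 mm deep. Origin at the middle of the underside of the slot's top, 40 mm above large_grip; same axes. Bowl's centre line is 155 mm below the origin; its mouth faces -x, flush with the handle's front (13 mm before the origin); its back is 37 mm behind (+x). Lowest point 213 mm below the origin.
- medium_grip (a point): Middle of the yellow handle's solid grip, medium strainer (180 g, may vary by a third). x: level, towards the bowl's closed back; y: across; z: up. Handle: straight bar 20 mm wide (y), 26 mm deep (x), from 47 mm below to 48 mm above this point; grasp it across y. Hanging slot right through along x, 14 mm wide (y), 25 mm high, its flat top 40 mm above this point, its bottom 15 mm above.
- medium: The medium strainer, rigid, perforated steel bowl 90 mm across, 44 mm deep. Origin at the middle of the underside of the slot's top, 40 mm above medium_grip; same axes. Bowl's centre line is 155 mm below the origin; its mouth faces -x, flush with the handle's front (13 mm before the origin); its back is 31 mm behind (+x). Lowest point 200 mm below the origin.
- small_grip (a point): Middle of the blue handle's solid grip, small strainer (130 g, may vary by a third). x: level, towards the bowl's closed back; y: across; z: up. Handle: straight bar 20 mm wide (y), 26 mm deep (x), from 47 mm below to 48 mm above this point; grasp it across y. Hanging slot right through along x, 14 mm wide (y), 25 mm high, its flat top 40 mm above this point, its bottom 15 mm above.
- small: The small strainer, rigid, perforated steel bowl 64 mm across, 38 mm deep. Origin at the middle of the underside of the slot's top, 40 mm above small_grip; same axes. Bowl's centre line is 155 mm below the origin; its mouth faces -x, flush with the handle's front (13 mm before the origin); its back is 25 mm behind (+x). Lowest point 187 mm below the origin.
- hook_home (a point): On the axis of the hook's arm, in the collar's front face, 250 mm above the bench. Arm: level rigid rod 10 mm thick, green coat, from here along -x (roughly to the robot) for 101 mm, then up at 45 degrees to its tip; z up. A hung strainer rests on the rod with its grip point 35 mm below this axis; butted handles have their centres 13, 39 and 65 mm before this face.
- hook_tip (a point): Centre of the hook's rounded upturned tip (radius 5 mm): 111 mm before point hook_home along the arm and 10 mm above its axis. A slot held level passes over it when it clears from 5 mm below the arm's axis to 15 mm above.
- collar: Brass collar, 18 mm in diameter and 16 mm long, fixed on the hook arm: the stop at the arm's root. Origin at the centre of its front face, same frame as point hook_home.
- stand: Laboratory stand, fixed: 12 mm upright rod 254 mm high on a dark base plate 200 x 130 x 16 mm, with a boss head (top 266 mm above the bench) carrying the hook arm towards its own -x. Origin at the rod's foot, 42 mm behind the collar's front face. A strainer dragged along the rod resists by about the weight it rests on it, more if pressed down.
- rail: Draining rail, fixed: steel tube frame 330 mm wide (y), 257 mm high; origin on the bench under the tube's middle. Pegs at y = -120, 0, +120 mm: level rods 8 mm thick, axes 250 mm up, 83 mm long along -x, the last 5 mm turned up by 4 mm. A strainer hangs on each, in any order, handle centre about 60 mm before the tube, mouth to -x. The rail may be left or right of the stand.
- crucible: White porcelain crucible, 42 mm across, 30 mm high, loose on the bench before the rail and stand; origin under its centre. Leave alone.
- tongs: Steel crucible tongs, 190 mm long, 8 mm high, lying loose on the bench; origin at the middle, x along them. Leave alone.
- bung: Dark rubber bung, 32 mm across, 26 mm high, loose on the bench; origin under its centre. Leave alone.
- wash_bottle: White wash bottle, 68 mm across, 180 mm high with its spout, standing behind the rail and stand; origin under its centre. Leave alone.
- tin0: Aluminium sample tin with lid, 78 mm across, 74 mm high, standing behind; origin under its centre. Leave alone.
- tin1: Second sample tin, same size, standing behind; origin under its centre. Leave alone.
- beaker: Glass beaker, 66 mm across, 90 mm high, standing in front on the right; origin under its centre. Leave alone.
Not all that is in view belongs to the job. Leave any turquoise look-alike of the small alone.

How it is judged:
By the outcome, as a careful person would: the job done as asked, in the order asked, and still so for the second after the job is handed in, with the robot touching nothing.
It also fails if it takes over 72 s, if anything falls off the work surface, if the arm or the gripper's body presses on something with over 40 N, if the wrist force passes 120 N, or if a joint passes its speed limit or range.

## Robot

A 7-joint arm with a two-finger parallel gripper is mounted at the origin on the work surface. World frame = base frame: x ahead of the robot, y to its left, z up, the work surface at z = 0. Lengths are in m, angles in rad, forces in N, time in s.
With the tool pointing down it reaches from about 0.4 to 0.9 m from the base axis. Payload 5.5 kg.
Tool frame: the origin (TCP) lies on the centre line of the jaws, within the pads' length; the fingertips stand 11 mm ahead of it and the grasp point (between the pads) lies 8 mm behind it; z points along the fingers, y is the line along which they close (so a half turn about z gives the same grasp; the last joint's range is limited). The gripper opens to 92 mm and grips with 3 to 60 N. Pads are 19 mm wide; open, the fingers measure 130 mm over their backs; the gripper's body (75 mm by 190 mm) begins 47 mm behind the grasp point.
Start: joints at [1.498, 0.501, -0.427, 1.55, 0.221, 1.138, -0.21], TCP at [0.214, -0.614, 0.201] pointing down, gripper open.
Joint ranges: [-2.88, 2.88], [-0.31, 2.03], [-1.54, 1.56], [0.2, 2.42], [-1.41, 4.55], [0.19, 2.02], [-2.57, 2.57]. Speed limits (rad/s): [2.57, 2.57, 3.14, 3.14, 3.14, 3.14, 3.14].

## Interface

Orientations are given as [roll, pitch, yaw] about the fixed x, y, z axes, in that order (R = Rz(yaw) Ry(pitch) Rx(roll)).
In Python, from station import ctrl gives the robot as it stands.
- The arm moves only by the tool arm_command, never from a script. Its argument "commands" is a list of rows, each a list of 7 numbers: the turn, a rotation vector about the world's x, y, z in degrees, then the shift along the world's x, y, z in mm, then the closure, from 0 (fully open) to 1 (shut). In form: [[wx, wy, wz, tx, ty, tz, claw], ...]. A call has 1 to 5 rows; each row is the pose to reach, as a shift and turn from the pose commanded when the call began; what a row does not reach only later rows make up. A row lasts 1/12 s, in which the tool goes at most 41.7 mm and 7.16 degrees, less where a joint would pass 70% of its speed; a pose out of reach is approached as far as the arm can. A call with a gripper value outside its range is refused whole. The fingers move at their own pace and stop on an object; "force" is the grip in N (left out, the last holds). Time passes only in rows, so rows that repeat a pose let the fingers close. It gives the time, the measured TCP pose, the force, the opening and the grip force at its end, in the units of the state.
- ctrl.state(): the state, without advancing time (a new reading comes with each control period).
- ctrl.camera(name): name is "scene" or "top" or "wrist"; returns a dict with "image" (480x640x3 uint8, red, green, blue), "mtx" (3x3 intrinsics, pixels), "distortion" ([k1, k2, p1, p2, k3] as OpenCV has them; the pictures are not rectified), "extrinsics" (4x4, takes a point from world to camera coordinates); the wrist camera has in their place "T_tool_cam" (4x4, takes a point from camera to tool coordinates, whose origin is the TCP and whose axes are the flange's). Camera axes: x right, y down, z forward; pixel columns grow to the right and rows downward; lengths in m; the calibration is good to about 2 mm. A picture is of the moment at which its call begins: read the wrist's pose just before it. There is no depth.
- ctrl.finish_job(): hands the job in; it is judged then, once.
The state is a dict: "time_s": time; "qpos": joint angles; "joint_vel": joint speeds; "joint_torque": joint torques, N m; "tool_pos": TCP position; "tool_rot": TCP orientation; "ft_force": force on the tool from outside, world axes, zero at the start; "ft_torque": the same for the moment, N m; "width": finger opening in m; "grip_force": force on a finger pad.
Only numpy, scipy, OpenCV 4.12 (cv2) and the standard library are available. Lean on these libraries where they do the work, as an engineer would, in place of code of your own. Each camera call takes 0.05 s, during which the arm holds its last target. There are 200 camera calls.

## Working session

There is one attempt and no reset: what is moved stays moved. The work goes in short steps, Python scripts to look and compute and a tool call to move; the robot and the scene stay as the last step left them, time stands still between calls to the robot, and variables do not carry over. Pictures are saved under pics/ and viewed, at most 10 in all, crops included, and the job is handed in when it is done.

Besides the shell and the picture viewer there is one more tool, called after "Emit:" in YAML: its name, and indented under it one key for each argument. arm_command: Moves the arm, as the interface text tells. Its arguments: {"type":"object","properties":{"commands":{"type":"array"},"force":{"type":"number"}},"required":["commands"]}

```bash
mkdir -p pics; ls
python3 - <<'E'
from station import ctrl
import cv2,numpy as np,pickle
print(ctrl.state())
d={}
for n in ["scene","top","wrist"]:
    c=ctrl.camera(n); d[n]=c
    cv2.imwrite(f"pics/{n}0.png",c["image"][:,:,::-1])
    print(n,{k:np.round(v,4).tolist() for k,v in c.items() if k!="image"})
pickle.dump(d,open("c0.pkl","wb"))
E
```

```text
pics
{'time_s': 0.0, 'qpos': array([ 1.49816716,  0.50187983, -0.4268036 ,  1.55143789,  0.2208211 ,
        1.13829986, -0.21026833]), 'joint_vel': array([-4.47074746e-04,  6.08162875e-04,  6.41712586e-04, -7.47655617e-04,
       -4.58992520e-05, -5.61205909e-04, -1.15648281e-03]), 'joint_torque': array([ 1.53058605e-03, -5.66592872e+01, -5.81623435e+00, -2.79109669e+01,
       -6.89199893e-02,  3.07867723e-02,  1.59781625e-04]), 'tool_pos': array([ 0.21392348, -0.61299486,  0.19946449]), 'tool_rot': array([-3.13963209e+00, -6.29497702e-05,  3.35932960e-01]), 'ft_force': array([-0.1711495 , -0.30455265, -0.58650882]), 'ft_torque': array([-0.00818007,  0.00474052,  0.00499525]), 'grip_force': 0.0, 'width': 0.09193291447368991}
scene {'mtx': [[437.7675, 0.0, 322.0934], [0.0, 437.7675, 235.2961], [0.0, 0.0, 1.0]], 'distortion': [-0.093, 0.0, 0.0, 0.0, 0.0], 'extrinsics': [[-0.1603, 0.987, -0.0151, 0.0608], [0.6456, 0.0932, -0.758, -0.2397], [-0.7467, -0.1312, -0.6521, 1.7084], [0.0, 0.0, 0.0, 1.0]]}
top {'mtx': [[496.1022, 0.0, 326.1274], [0.0, 496.1022, 234.6005], [0.0, 0.0, 1.0]], 'distortion': [-0.0597, 0.0, 0.0, 0.0, 0.0], 'extrinsics': [[0.0025, -0.9999, 0.0137, 0.0147], [-0.9915, -0.0042, -0.1303, 0.6131], [0.1304, -0.0132, -0.9914, 1.1679], [0.0, 0.0, 0.0, 1.0]]}
wrist {'mtx': [[339.3455, 0.0, 321.5016], [0.0, 339.3455, 235.7574], [0.0, 0.0, 1.0]], 'distortion': [-0.0652, 0.0, 0.0, 0.0, 0.0], 'T_tool_cam': [[0.0002, -0.9524, -0.3047, 0.082], [1.0, 0.0, 0.0004, -0.0], [-0.0004, -0.3047, 0.9524, -0.184], [0.0, 0.0, 0.0, 1.0]]}
```

View pics/scene0.png

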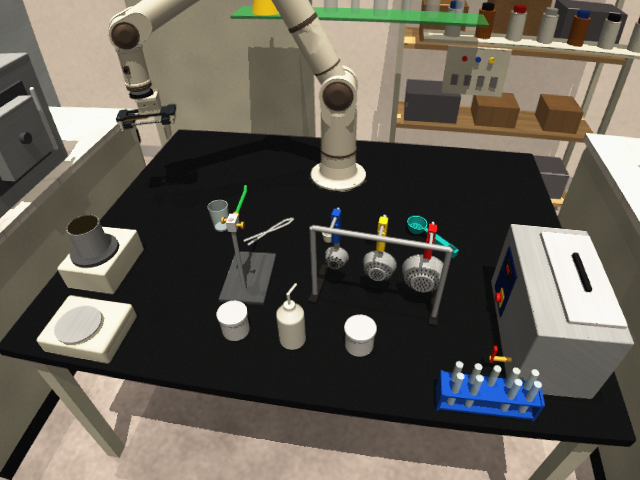

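View pics/top0.png

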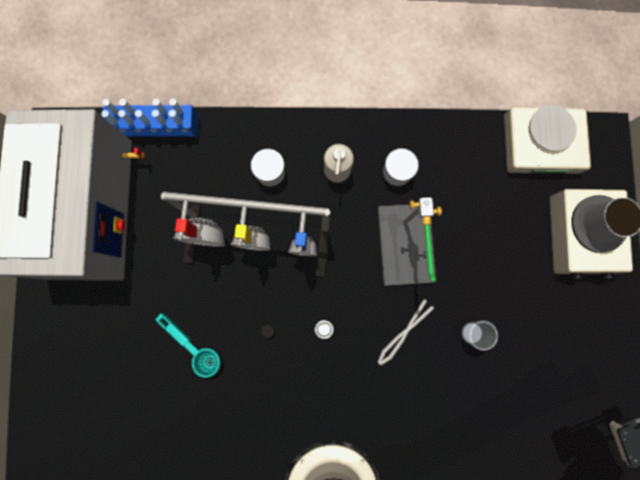

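The top view shows the rail at left (+y) with red (185,228), yellow (243,233) and blue (300,240) handles, so large, medium and small. The green hook runs from (427,215) to (433,280). Candidates for the small strainer:
- **Blue handle:** top pixel (300,240), hanging on the rail. This fits the description.
- **Turquoise handle:** (205,360), lying loose on the bench. This is the look-alike, to be left alone.

I'll measure next and confirm the choice in one crop.

```bash
cat > h.py <<'E'
import cv2,numpy as np,pickle
from scipy.spatial.transform import Rotation as Rr
from station import ctrl
HSV={'red':[((0,150,70),(7,255,255)),((172,150,70),(180,255,255))],'yellow':[((22,150,90),(35,255,255))],
'blue':[((105,140,60),(125,255,255))],'green':[((45,120,50),(75,255,255))]}
def mask(im,c,roi=None):
    h=cv2.cvtColor(im,cv2.COLOR_RGB2HSV); m=sum(cv2.inRange(h,a,b) for a,b in HSV[c])
    if roi: z=np.zeros_like(m); u0,v0,u1,v1=roi; z[v0:v1,u0:u1]=m[v0:v1,u0:u1]; m=z
    return m
def cam2world(c,st=None):
    if 'extrinsics' in c: return np.linalg.inv(c['extrinsics'])
    T=np.eye(4); T[:3,:3]=Rr.from_euler('xyz',st['tool_rot']).as_matrix(); T[:3,3]=st['tool_pos']
    return T@c['T_tool_cam']
def ray(c,uv,st=None):
    T=cam2world(c,st); p=cv2.undistortPoints(np.array(uv,float).reshape(-1,1,2),c['mtx'],c['distortion']).reshape(-1,2)
    d=(T[:3,:3]@np.c_[p,np.ones(len(p))].T).T
    return T[:3,3],d
def plane(c,uv,z,st=None):
    o,d=ray(c,uv,st); return o+d*((z-o[2])/d[:,2])[:,None]
def tri(r1,r2):
    (o1,d1),(o2,d2)=r1,r2; d1=d1[0];d2=d2[0]
    s=np.linalg.lstsq(np.c_[d1,-d2],o2-o1,rcond=None)[0]
    a=o1+s[0]*d1;b=o2+s[1]*d2; return (a+b)/2,np.linalg.norm(a-b)
E
python3 - <<'E'
from h import *
d=pickle.load(open('c0.pkl','rb')); t=d['top'];s=d['scene']
print('cams',cam2world(t)[:3,3],cam2world(s)[:3,3])
for c,rt,rs in [('red',(160,210,215,260),(410,210,450,260)),('yellow',(225,215,260,250),(365,205,400,255)),('blue',(285,225,315,255),(320,200,350,250)),('green',(400,200,450,300),(225,180,260,225))]:
    for n,cc,r in (('top',t,rt),('scene',s,rs)):
        m=mask(cc['image'],c,r); p=np.argwhere(m)[:,::-1]
        print(c,n,len(p),p.min(0),p.max(0),p.mean(0).round(1),cv2.minAreaRect(p.astype(np.float32)))
a=cv2.resize(t['image'][195:385,140:450,::-1],None,fx=2.5,fy=2.5,interpolation=cv2.INTER_CUBIC)
cv2.imwrite('pics/topcrop.png',a)
E
```

```text
cams [0.45555319 0.03272905 1.23749596] [1.44015526 0.18654465 0.93325386]
red top 284 [174 217] [195 236] [184.6 226.9] ((185.34999084472656, 226.45001220703125), (24.349536895751953, 15.17893123626709), 18.434946060180664)
red scene 198 [423 223] [436 258] [429.6 240.3] ((429.6346435546875, 240.82691955566406), (8.629110336303711, 35.49702072143555), 11.309932708740234)
yellow top 229 [234 224] [250 242] [242.4 232.6] ((242.0, 233.0), (18.0, 16.0), 90.0)
yellow scene 205 [377 216] [387 251] [381.9 232.2] ((381.2743835449219, 233.53048706054688), (9.276249885559082, 35.00680160522461), 6.340190887451172)
blue top 154 [294 231] [306 249] [300.3 238.7] ((299.554443359375, 239.95545959472656), (11.8409423828125, 17.31364631652832), 5.710593223571777)
blue scene 200 [331 208] [341 243] [336.  223.6] ((335.1116943359375, 225.43653869628906), (9.974586486816406, 34.768558502197266), 4.085616588592529)
green top 267 [425 225] [435 281] [429.1 253.1] ((429.11053466796875, 252.98646545410156), (56.55717086791992, 5.85423469543457), 83.0189437866211)
green scene 119 [235 185] [246 212] [241.3 198.6] ((241.40000915527344, 198.29998779296875), (4.743415355682373, 28.144268035888672), 18.43494987487793)
```

View pics/topcrop.png

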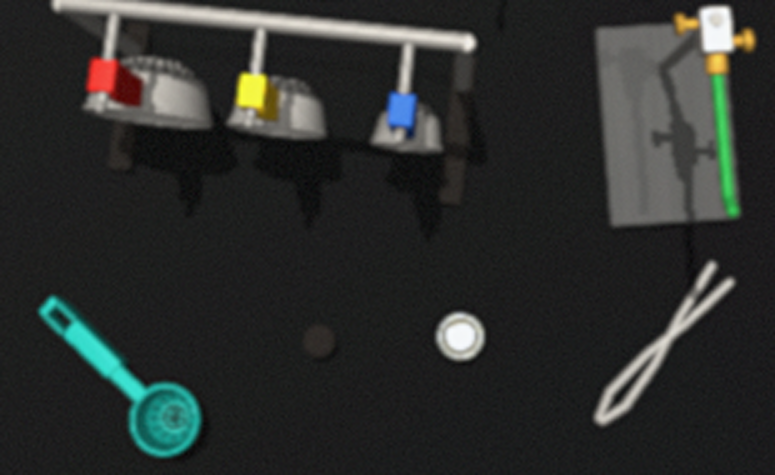

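The crop shows the blue handle hanging on the rail (crop 400,110) and the turquoise look-alike flat on the bench. The small strainer is the blue one. Now the coordinates.

Run:
```python
from h import *
d=pickle.load(open('c0.pkl','rb')); t=d['top'];s=d['scene']
for c,rt in [('red',(160,210,215,260)),('yellow',(225,215,260,250)),('blue',(285,225,315,255))]:
    m=mask(t['image'],c,rt); V=t['image'].max(2); th=0.8*np.percentile(V[m>0],90)
    m[V<th]=0; n,l,st,ce=cv2.connectedComponentsWithStats(m); i=1+np.argmax(st[1:,4])
    p=np.argwhere(l==i)[:,::-1]; w=plane(t,p,.262)
    r=cv2.minAreaRect((w[:,:2]*1000).astype(np.float32)); print(c,len(p),'centre',w.mean(0).round(4),r)
m=mask(t['image'],'green',(400,200,450,300)); p=np.argwhere(m)[:,::-1]; w=plane(t,p,.25)[:,:2]
print('hook ext x',w[:,0].min(),w[:,0].max())
for lo in np.arange(w[:,0].min(),w[:,0].max(),.015):
    q=w[(w[:,0]>=lo)&(w[:,0]<lo+.015)]; print(q.mean(0).round(4))
k=w[w[:,0]>w[:,0].min()+.02]; print('yaw',np.degrees(np.polyfit(k[:,0],k[:,1],1)))
# rail tube ends in top (manual)
print('tube',plane(t,[(165,197),(326,213)],.25).round(4))
```

```text
red 113 centre [0.6025 0.3098 0.262 ] ((601.923828125, 309.7730407714844), (24.15639877319336, 18.346403121948242), 0.20385606586933136)
yellow 119 centre [0.5902 0.1901 0.262 ] ((590.3570556640625, 190.533935546875), (24.038469314575195, 19.773340225219727), 0.235739067196846)
blue 108 centre [0.576  0.0712 0.262 ] ((575.8694458007812, 70.47093200683594), (21.949262619018555, 17.846038818359375), 0.2451811134815216)
hook ext x 0.49294005196912655 0.6059110898020886
[ 0.5006 -0.1924]
[ 0.516  -0.1894]
[ 0.5306 -0.1886]
[ 0.5452 -0.1873]
[ 0.5601 -0.1865]
[ 0.575  -0.1856]
[ 0.5908 -0.1843]
[ 0.6026 -0.1838]
yaw [  3.73546557 -12.7753465 ]
tube [[0.6611 0.3473 0.25  ]
 [0.6294 0.0199 0.25  ]]
```

Emit:
arm_command:
  commands:
    - [0,0,-5,20,40,120,0]
    - [0,0,-5,20,40,120,0]
    - [0,0,-5,20,40,120,0]
    - [0,0,-10,140,200,200,0]
    - [0,0,-10,140,200,200,0]
  force: 30

```text
time_s: 0.57
tool_pos: [0.2795, -0.5137, 0.3516]
tool_rot: [3.139, -0.001, 0.153]
ft_force: [0.7, 0.6, -0.1]
width: 0.0919
grip_force: 0.0
```

Emit:
arm_command:
  commands:
    - [0,0,-5,205,300,50,0]
    - [0,0,-5,205,300,50,0]
    - [0,0,-5,205,300,50,0]
    - [0,0,-5,205,300,50,0]
    - [0,0,-5,205,300,50,0]

```text
time_s: 0.98
tool_pos: [0.3969, -0.3406, 0.378]
tool_rot: [3.141, 0.0, 0.074]
ft_force: [1.3, -1.6, 0.4]
width: 0.0916
grip_force: 0.0
```

Emit:
arm_command:
  commands:
    - [0,0,0,100,150,25,0]
    - [0,0,0,100,150,25,0]
    - [0,0,0,100,150,25,0]
    - [0,0,0,100,150,25,0]
    - [0,0,0,100,150,25,0]

```text
time_s: 1.4
tool_pos: [0.4994, -0.1854, 0.404]
tool_rot: [-3.14, -0.003, 0.082]
ft_force: [-0.4, 0.1, 1.1]
width: 0.0919
grip_force: 0.0
```

Emit:
arm_command:
  commands:
    - [0,0,0,0,0,0,0]
    - [0,0,0,0,0,0,0]
    - [0,0,0,0,0,0,0]

```text
time_s: 1.65
tool_pos: [0.4955, -0.1939, 0.4022]
tool_rot: [3.141, 0.001, 0.072]
ft_force: [0.0, -0.6, -0.4]
width: 0.092
grip_force: 0.0
```

```bash
cat >> h.py <<'E'
def wshot(name):
    sts=[];cs=[]
    for i in range(3): sts.append(ctrl.state()); cs.append(ctrl.camera('wrist'))
    print('t',sts[-1]['time_s'],[np.r_[x['tool_pos'],x['tool_rot'][2]].round(4).tolist() for x in sts])
    st=dict(sts[-1]); st['tool_pos']=np.mean([x['tool_pos'] for x in sts],0)
    cv2.imwrite(f'pics/{name}.png',cs[-1]['image'][:,:,::-1]); pickle.dump((cs[-1],st),open(f'{name}.pkl','wb'))
    return cs[-1],st
E
python3 - <<'E'
from h import *
c,st=wshot('w_hook')
m=mask(c['image'],'green'); n,l,s,ce=cv2.connectedComponentsWithStats(m); i=1+np.argmax(s[1:,4]); p=np.argwhere(l==i)[:,::-1]
print(s[i]); w=plane(c,p,.25,st)[:,:2]
print(w[:,0].min(),w[:,0].max())
for lo in np.arange(w[:,0].min(),w[:,0].max(),.01):
    q=w[(w[:,0]>=lo)&(w[:,0]<lo+.01)]; print(q.mean(0).round(4),np.ptp(q[:,1]).round(4))
E
```

```text
t 1.75 [[0.4955, -0.1939, 0.4022, 0.0724], [0.4953, -0.1944, 0.4022, 0.0712], [0.4953, -0.1945, 0.4023, 0.0707]]
[ 314   97   10  124 1187]
0.4863130509289023 0.604893168176372
[ 0.4917 -0.1918] 0.0096
[ 0.5014 -0.1911] 0.0097
[ 0.5113 -0.1905] 0.0097
[ 0.5213 -0.1898] 0.0096
[ 0.5313 -0.1891] 0.0095
[ 0.5414 -0.1886] 0.0094
[ 0.5513 -0.1877] 0.0094
[ 0.5612 -0.1872] 0.0093
[ 0.5713 -0.1864] 0.0092
[ 0.5812 -0.1857] 0.0091
[ 0.5913 -0.185 ] 0.009
[ 0.6008 -0.1844] 0.0089
```

View pics/w_hook.png

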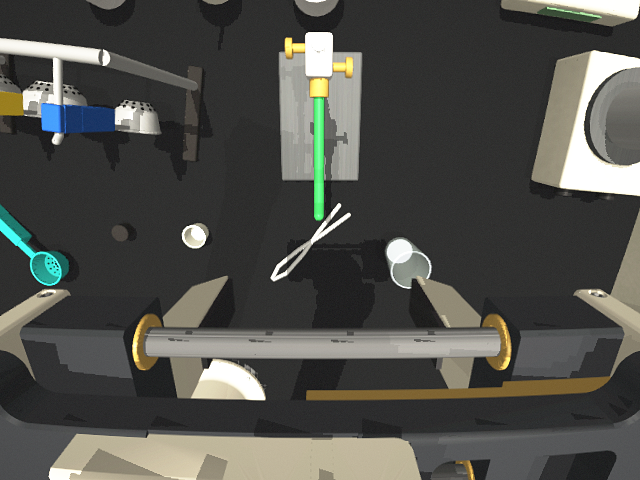

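The wrist view shows the green arm from the collar (319,95) to the tip (319,215). Home is about (0.605, -0.184) with yaw 3.9°, and the rod measures 9.6 mm, close to the true 10 mm. Next I'll look over the rail.

Emit:
arm_command:
  commands:
    - [0,0,-10,55,385,0,0]
    - [0,0,-10,55,385,0,0]
    - [0,0,-10,55,385,0,0]
    - [0,0,-10,55,385,0,0]
    - [0,0,-10,55,385,0,0]

```text
time_s: 2.22
tool_pos: [0.5253, 0.0113, 0.4029]
tool_rot: [3.141, -0.0, -0.104]
ft_force: [0.8, 0.4, -0.8]
width: 0.0916
grip_force: 0.0
```

Emit:
arm_command:
  commands:
    - [0,0,0,28,190,0,0]
    - [0,0,0,28,190,0,0]
    - [0,0,0,28,190,0,0]
    - [0,0,0,28,190,0,0]
    - [0,0,0,28,190,0,0]

```text
time_s: 2.63
tool_pos: [0.5531, 0.2046, 0.4026]
tool_rot: [-3.14, 0.001, -0.099]
ft_force: [-1.0, 1.1, 0.3]
width: 0.092
grip_force: 0.0
```

Emit:
arm_command:
  commands:
    - [0,0,0,0,0,0,0]
    - [0,0,0,0,0,0,0]
    - [0,0,0,0,0,0,0]

```text
time_s: 2.88
tool_pos: [0.554, 0.1991, 0.4024]
tool_rot: [3.14, 0.0, -0.103]
ft_force: [0.1, -0.0, -0.4]
width: 0.0919
grip_force: 0.0
```

Run:
```python
from h import *
c,st=wshot('w_rail')
V=c['image'].max(2)
for k in ('red','yellow','blue'):
    m=mask(c['image'],k); m[300:]=0
    n,l,s,ce=cv2.connectedComponentsWithStats(m); i=1+np.argmax(s[1:,4]); v=V[l==i]
    p=np.argwhere(l==i)[:,::-1]; w=plane(c,p,.262,st); r=cv2.minAreaRect((w[:,:2]*1000).astype(np.float32)); print(k,s[i],np.percentile(v,[5,25,50,75,95]),r)
```

```text
t 2.9833 [[0.554, 0.1991, 0.4024, -0.1027], [0.5542, 0.1985, 0.4025, -0.104], [0.5542, 0.1983, 0.4027, -0.1045]]
red [ 192  161   45   34 1191] [101. 104. 146. 254. 255.] ((601.3912963867188, 296.7862243652344), (42.69743347167969, 31.34726905822754), 85.0775146484375)
yellow [317 159  21  35 639] [179.9 255.  255.  255.  255. ] ((591.1615600585938, 188.7458038330078), (19.291988372802734, 32.3192138671875), 84.01789093017578)
blue [ 415  161   47   35 1244] [ 89.  96. 118. 246. 249.] ((578.013916015625, 82.53108978271484), (49.91766357421875, 29.230039596557617), 70.64523315429688)
```

View pics/w_rail.png

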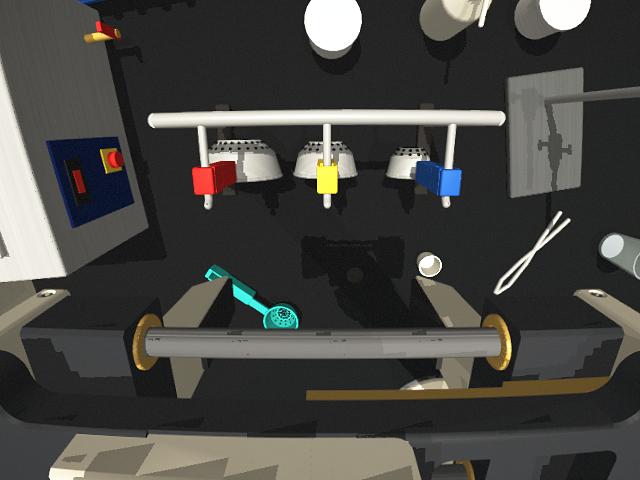

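The picture shows the rail tube at row 118. The bright handle tops are red (205,180), yellow (327,179) and blue (450,181). I'll measure just those top faces.

Run:
```python
from h import *
c,st=pickle.load(open('w_rail.pkl','rb'))
V=c['image'].max(2)
for k in ('red','yellow','blue'):
    m=mask(c['image'],k); m[300:]=0; m[V<200]=0
    n,l,s,ce=cv2.connectedComponentsWithStats(m); i=1+np.argmax(s[1:,4])
    p=np.argwhere(l==i)[:,::-1]; w=plane(c,p,.262,st); r=cv2.minAreaRect((w[:,:2]*1000).astype(np.float32)); print(k,s[i],w.mean(0).round(4),r)
print(plane(c,[(155,120),(500,117.5)],.25,st))
```

```text
red [192 167  23  28 528] [0.6    0.3081 0.262 ] ((599.6792602539062, 306.86297607421875), (22.039403915405273, 25.809659957885742), 84.66620635986328)
yellow [317 163  21  31 574] [0.5888 0.1893 0.262 ] ((589.3203125, 189.00537109375), (19.062448501586914, 28.64935874938965), 83.809814453125)
blue [440 170  21  26 484] [0.5733 0.0708 0.262 ] ((573.1160888671875, 70.73977661132812), (18.5653133392334, 24.294221878051758), 84.53759002685547)
[[0.66132205 0.3472331  0.25      ]
 [0.62943202 0.01750058 0.25      ]]
```

Emit:
arm_command:
  commands:
    - [0,0,0,47,110,-40,0]
    - [0,0,0,47,110,-100,0]
    - [0,0,0,47,110,-100,0]
    - [0,0,0,47,110,-100,0]
    - [0,0,0,47,110,-100,0]

```text
time_s: 3.45
tool_pos: [0.5985, 0.3121, 0.2955]
tool_rot: [3.139, 0.009, -0.098]
ft_force: [-1.4, -0.8, -1.8]
width: 0.0918
grip_force: 0.0
```

Emit:
arm_command:
  commands:
    - [0,0,0,0,0,0,0.4]
    - [0,0,0,0,0,0,0.4]
    - [0,0,0,0,0,0,0.4]
    - [0,0,0,0,0,0,0.4]

```text
time_s: 3.78
tool_pos: [0.6017, 0.3098, 0.305]
tool_rot: [-3.141, -0.003, -0.103]
ft_force: [1.1, 0.1, 0.4]
width: 0.0693
grip_force: 0.0
```

Emit:
arm_command:
  commands:
    - [0,0,0,0,-1,-30,0.4]
    - [0,0,0,0,-1,-60,0.4]
    - [0,0,0,0,-1,-80,0.4]
    - [0,0,0,0,-1,-92,0.4]
    - [0,0,0,0,-1,-92,0.4]

```text
time_s: 4.2
tool_pos: [0.5999, 0.308, 0.2089]
tool_rot: [3.139, 0.002, -0.102]
ft_force: [-0.4, -0.4, 0.4]
width: 0.055
grip_force: 0.0
```

Emit:
arm_command:
  commands:
    - [0,0,0,0,0,0,0.4]
    - [0,0,0,0,0,0,0.4]
    - [0,0,0,0,0,0,0.4]

```text
time_s: 4.45
tool_pos: [0.6015, 0.3109, 0.2131]
tool_rot: [-3.14, -0.003, -0.101]
ft_force: [-0.1, -0.0, -0.1]
width: 0.0553
grip_force: 0.0
```

Emit:
arm_command:
  commands:
    - [0,0,0,0,-1,0,1]
    - [0,0,0,0,-1,0,1]
    - [0,0,0,0,-1,0,1]
    - [0,0,0,0,-1,0,1]
    - [0,0,0,0,-1,0,1]
  force: 30

```text
time_s: 4.87
tool_pos: [0.6005, 0.3091, 0.2109]
tool_rot: [-3.142, -0.0, -0.101]
ft_force: [0.4, 0.1, 0.7]
width: 0.0263
grip_force: 0.0
```

Emit:
arm_command:
  commands:
    - [0,0,0,0,0,0,1]
    - [0,0,0,0,0,0,1]
    - [0,0,0,0,0,0,1]
    - [0,0,0,0,0,0,1]

```text
time_s: 5.2
tool_pos: [0.6005, 0.309, 0.2108]
tool_rot: [3.141, 0.0, -0.101]
ft_force: [-0.4, 0.3, 0.9]
width: 0.0201
grip_force: 30.0
```

Emit:
arm_command:
  commands:
    - [0,0,0,0,0,9,1]
    - [0,0,0,0,0,9,1]
    - [0,0,0,0,0,9,1]
    - [0,0,0,0,0,9,1]

```text
time_s: 5.53
tool_pos: [0.6005, 0.309, 0.2198]
tool_rot: [3.141, -0.0, -0.101]
ft_force: [-0.4, -0.1, -2.2]
width: 0.0197
grip_force: 30.0
```

Emit:
arm_command:
  commands:
    - [0,0,0,-20,2,0,1]
    - [0,0,0,-40,4,0,1]
    - [0,0,0,-60,6,0,1]
    - [0,0,0,-75,7,0,1]
    - [0,0,0,-75,7,0,1]

```text
time_s: 5.95
tool_pos: [0.5214, 0.3175, 0.2199]
tool_rot: [3.141, 0.002, -0.096]
ft_force: [-0.7, 1.8, -3.0]
width: 0.0198
grip_force: 30.0
```

Emit:
arm_command:
  commands:
    - [0,0,0,-35,0,30,1]
    - [0,0,0,-70,-40,40,1]
    - [0,0,2,-75,-80,40,1]
    - [0,0,4,-75,-120,40,1]
    - [0,0,6,-75,-160,40,1]

```text
time_s: 6.37
tool_pos: [0.4496, 0.1629, 0.2601]
tool_rot: [3.141, -0.001, 0.009]
ft_force: [1.6, -0.5, -2.5]
width: 0.02
grip_force: 30.0
```

Emit:
arm_command:
  commands:
    - [0,0,2,0,-40,0,1]
    - [0,0,4,0,-80,0,1]
    - [0,0,4,0,-120,0,1]
    - [0,0,4,0,-160,0,1]
    - [0,0,4,0,-200,0,1]

```text
time_s: 6.78
tool_pos: [0.4504, -0.0386, 0.2602]
tool_rot: [3.14, -0.001, 0.074]
ft_force: [2.0, -0.6, -3.7]
width: 0.0196
grip_force: 30.0
```

Emit:
arm_command:
  commands:
    - [0,0,0,0,-40,0,1]
    - [0,0,0,0,-80,0,1]
    - [0,0,0,0,-120,0,1]
    - [0,0,0,0,-145,0,1]
    - [0,0,0,0,-145,0,1]

```text
time_s: 7.2
tool_pos: [0.4495, -0.1891, 0.2595]
tool_rot: [3.139, 0.001, 0.064]
ft_force: [-0.8, 0.2, -2.1]
width: 0.0198
grip_force: 30.0
```

Emit:
arm_command:
  commands:
    - [0,0,0,0,0,0,1]
    - [0,0,0,0,0,0,1]
    - [0,0,0,0,0,0,1]
    - [0,0,0,0,0,0,1]

```text
time_s: 7.53
tool_pos: [0.4509, -0.1798, 0.2599]
tool_rot: [3.142, -0.0, 0.077]
ft_force: [0.5, -0.3, -2.0]
width: 0.0198
grip_force: 30.0
```

Emit:
arm_command:
  commands:
    - [0,0,0,0,-14,-20,1]
    - [0,0,0,0,-14,-35,1]
    - [0,0,0,0,-14,-35,1]
    - [0,0,0,0,-14,-35,1]
    - [0,0,0,0,-14,-35,1]

```text
time_s: 7.95
tool_pos: [0.4513, -0.1944, 0.2256]
tool_rot: [3.141, -0.001, 0.076]
ft_force: [0.2, -0.1, -2.3]
width: 0.0196
grip_force: 30.0
```

```bash
cat >> h.py <<'E'
def check(name,col):
    c,st=wshot(name); R=Rr.from_euler('xyz',st['tool_rot']).as_matrix()
    V=c['image'].max(2)
    m=mask(c['image'],'green'); n,l,s,ce=cv2.connectedComponentsWithStats(m); i=1+np.argmax(s[1:,4]); p=np.argwhere(l==i)[:,::-1]; print('green',s[i])
    w=plane(c,p,.25,st)[:,:2]; rows=[]
    for lo in np.arange(w[:,0].min(),w[:,0].max()-.005,.01):
        q=w[(w[:,0]>=lo)&(w[:,0]<lo+.01)]; rows.append(q.mean(0))
    rows=np.array(rows); f=np.polyfit(rows[:,0],rows[:,1],1); t=st['tool_pos']
    print('hook yaw',np.degrees(np.arctan(f[0])),'tool yaw',np.degrees(st['tool_rot'][2]),'xmin/max',w[:,0].min(),w[:,0].max(),'y at TCP x',np.polyval(f,t[0]),'TCP',t.round(4))
    m=mask(c['image'],col); n,l,s,ce=cv2.connectedComponentsWithStats(m); i=1+np.argmax(s[1:,4]); p=np.argwhere(l==i)[:,::-1]; print(col,s[i],np.percentile(V[l==i],[10,50,90]))
    w=plane(c,p,t[2]+.051,st)-t; w=w@R; print('handle top in tool mm min/max',(w.min(0)*1e3).round(1),(w.max(0)*1e3).round(1))
E
python3 -c "
from h import *
check('w_l','red')"
```

```text
t 8.05 [[0.4513, -0.1944, 0.2256, 0.0756], [0.4516, -0.1947, 0.2259, 0.0755], [0.4516, -0.1949, 0.226, 0.0753]]
green [ 311    0   24  229 3940]
hook yaw 3.7553568761691043 tool yaw 4.3120573686184915 xmin/max 0.48622688983075324 0.5854297495903777 y at TCP x -0.19429334144186766 TCP [ 0.4515 -0.1947  0.2258]
red [ 299  233   46   96 3759] [187. 238. 255.]
handle top in tool mm min/max [ -4.4  -9.7 -51. ] [ 40.7  10.1 -50.9]
```

View pics/w_l.png

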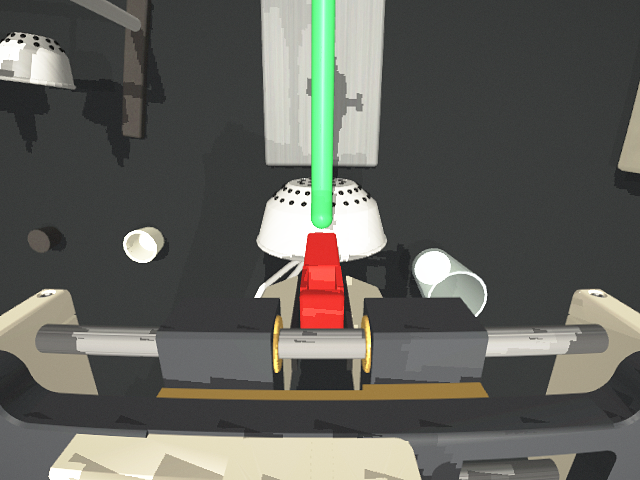

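The wrist view shows the red handle (322,280) in line with the hook tip at (321,215), and the y error is under 1 mm. Inserting now.

Emit:
arm_command:
  commands:
    - [0,0,-0.5,0,0,-1.5,1]
    - [0,0,-0.5,18,1,-1.5,1]
    - [0,0,-0.5,34,2,-1.5,1]
    - [0,0,-0.5,50,3,-1.5,1]
    - [0,0,-0.5,68,4.5,-1.5,1]

```text
time_s: 8.52
tool_pos: [0.5191, -0.1911, 0.2236]
tool_rot: [3.141, -0.0, 0.064]
ft_force: [-0.6, -0.5, -3.2]
width: 0.0198
grip_force: 30.0
```

Emit:
arm_command:
  commands:
    - [0,0,0,0,0,0,1]
    - [0,0,0,0,0,0,1]
    - [0,0,0,0,0,0,1]

```text
time_s: 8.77
tool_pos: [0.518, -0.1908, 0.2231]
tool_rot: [-3.141, 0.001, 0.065]
ft_force: [-0.5, 0.4, -2.3]
width: 0.0199
grip_force: 30.0
```

Emit:
arm_command:
  commands:
    - [0,0,0,6,0.5,0,1]
    - [0,0,0,6,0.5,-5,1]
    - [0,0,0,6,0.5,-9,1]
    - [0,0,0,6,0.5,-9,1]
    - [0,0,0,6,0.5,-9,1]

```text
time_s: 9.18
tool_pos: [0.5239, -0.1903, 0.2137]
tool_rot: [-3.141, 0.001, 0.065]
ft_force: [-0.5, -0.3, -2.8]
width: 0.0201
grip_force: 30.0
```

Emit:
arm_command:
  commands:
    - [0,0,0,15,1,0,1]
    - [0,0,0,30,2,0,1]
    - [0,0,0,45,3,0,1]
    - [0,0,0,60,4,0,1]
    - [0,0,0,60,4,0,1]

```text
time_s: 9.6
tool_pos: [0.5873, -0.1854, 0.2144]
tool_rot: [-3.141, -0.003, 0.066]
ft_force: [0.7, -0.3, -2.8]
width: 0.0201
grip_force: 30.0
```

Emit:
arm_command:
  commands:
    - [0,0,0,0,0,0,1]
    - [0,0,0,0,0,0,1]
    - [0,0,0,0,0,0,1]

```text
time_s: 9.85
tool_pos: [0.5837, -0.1866, 0.2142]
tool_rot: [3.141, 0.001, 0.065]
ft_force: [-0.3, -0.5, -3.1]
width: 0.02
grip_force: 30.0
```

Emit:
arm_command:
  commands:
    - [0,0,0,2,0,0,1]
    - [0,0,0,4,0.3,0,1]
    - [0,0,0,5,0.3,0,1]
    - [0,0,0,5,0.3,0,1]

```text
time_s: 10.18
tool_pos: [0.5898, -0.186, 0.2144]
tool_rot: [3.141, -0.0, 0.065]
ft_force: [0.5, 0.6, -2.5]
width: 0.0195
grip_force: 30.0
```

Emit:
arm_command:
  commands:
    - [0,0,0,1,0,0,1]
    - [0,0,0,1,0,0,1]

```text
time_s: 10.35
tool_pos: [0.5907, -0.1859, 0.2143]
tool_rot: [-3.142, -0.0, 0.065]
ft_force: [-0.5, 0.2, -2.7]
width: 0.0196
grip_force: 30.0
```

Emit:
arm_command:
  commands:
    - [0,0,0,1,0,0,1]
    - [0,0,0,1,0,0,1]

```text
time_s: 10.52
tool_pos: [0.5917, -0.1859, 0.2143]
tool_rot: [3.142, -0.0, 0.065]
ft_force: [-0.2, 0.2, -2.5]
width: 0.0198
grip_force: 30.0
```

Emit:
arm_command:
  commands:
    - [0,0,0,1,0,0,1]
    - [0,0,0,1,0,0,1]

```text
time_s: 10.68
tool_pos: [0.5926, -0.186, 0.2143]
tool_rot: [3.142, 0.0, 0.065]
ft_force: [0.1, -0.3, -2.0]
width: 0.0199
grip_force: 30.0
```

Emit:
arm_command:
  commands:
    - [0,0,0,1,0.5,0,1]
    - [0,0,0,1,0.5,0,1]

```text
time_s: 10.85
tool_pos: [0.5927, -0.186, 0.2142]
tool_rot: [3.141, 0.002, 0.065]
ft_force: [-4.4, -1.2, 0.0]
width: 0.0199
grip_force: 30.0
```

Emit:
arm_command:
  commands:
    - [0,0,0,1,0.3,0,1]
    - [0,0,0,1,0.3,0,1]

```text
time_s: 11.02
tool_pos: [0.5926, -0.186, 0.2141]
tool_rot: [3.141, 0.004, 0.064]
ft_force: [-8.0, -1.6, 1.5]
width: 0.0197
grip_force: 30.0
```

Emit:
arm_command:
  commands:
    - [0,0,0,1,0,0,1]
    - [0,0,0,1,0,0,1]

```text
time_s: 11.18
tool_pos: [0.5926, -0.186, 0.2141]
tool_rot: [3.141, 0.006, 0.064]
ft_force: [-10.2, -0.5, 3.7]
width: 0.02
grip_force: 30.0
```

Butted at x ≈ 0.5927 with 4–10 N. I'll relax the push, lower it onto the rod and check the contact.

Emit:
arm_command:
  commands:
    - [0,0,0,-2,0,0,1]
    - [0,0,0,-2,0,-1,1]
    - [0,0,0,-2,0,-2,1]
    - [0,0,0,-2,0,-2,1]

```text
time_s: 11.52
tool_pos: [0.5926, -0.1854, 0.212]
tool_rot: [3.142, 0.002, 0.065]
ft_force: [-4.9, -1.1, 0.8]
width: 0.0197
grip_force: 30.0
```

Emit:
arm_command:
  commands:
    - [0,0,0,0,0,-0.5,1]
    - [0,0,0,0,0,-0.5,1]

```text
time_s: 11.68
tool_pos: [0.5927, -0.1854, 0.2118]
tool_rot: [3.141, 0.002, 0.065]
ft_force: [-5.0, 0.2, 1.6]
width: 0.0195
grip_force: 30.0
```

Emit:
arm_command:
  commands:
    - [0,0,0,-0.5,0,0,0.5]
    - [0,0,0,-0.5,0,0,0.5]
    - [0,0,0,-0.5,0,0,0.5]
    - [0,0,0,-0.5,0,0,0.5]
    - [0,0,0,-0.5,0,0,0.5]

```text
time_s: 12.1
tool_pos: [0.5936, -0.185, 0.2121]
tool_rot: [3.142, -0.001, 0.066]
ft_force: [-1.1, 0.1, 1.3]
width: 0.0449
grip_force: 0.0
```

Emit:
arm_command:
  commands:
    - [0,0,0,0,0,25,0.5]
    - [0,0,0,0,0,50,0.5]
    - [0,0,0,0,0,75,0.5]
    - [0,0,0,0,0,100,0.4]
    - [0,0,0,0,0,140,0.4]

```text
time_s: 12.52
tool_pos: [0.5916, -0.1849, 0.3503]
tool_rot: [-3.14, 0.004, 0.066]
ft_force: [0.9, -0.4, -1.6]
width: 0.0531
grip_force: 0.0
```

```bash
cat >> h.py <<'E'
def hung(name,col,prev=None):
    c,st=wshot(name); V=c['image'].max(2)
    for k in [col]+([prev] if prev else []):
        m=mask(c['image'],k); m[300:]=0; m[V<200]=0
        n,l,s,ce=cv2.connectedComponentsWithStats(m); i=1+np.argmax(s[1:,4]); p=np.argwhere(l==i)[:,::-1]; w=plane(c,p,.263,st)
        a=np.radians(3.85); u=(w[:,:2]-[.605,-.184])@np.array([[np.cos(a),-np.sin(a)],[np.sin(a),np.cos(a)]])*1e3
        print(k,s[i],'centre',w.mean(0).round(4),'hook frame x',u[:,0].min().round(1),u[:,0].max().round(1),'y',u[:,1].min().round(1),u[:,1].max().round(1))
E
python3 -c "
from h import *
hung('h_l','red')"
```

```text
t 12.6167 [[0.5916, -0.1849, 0.3503, 0.0655], [0.5959, -0.1854, 0.3612, 0.0653], [0.5968, -0.1853, 0.3592, 0.0655]]
red [310 220  22  27 583] centre [ 0.5915 -0.1854  0.263 ] hook frame x -25.4 -2.1 y -9.4 8.7
```

Large hung with its handle centre 13–14 mm before the collar, as expected. Now the medium one.

Emit:
arm_command:
  commands:
    - [0,0,-4,-4,375,0,0.4]
    - [0,0,-9.8,-4,375,0,0.4]
    - [0,0,-9.8,-4,375,0,0.4]
    - [0,0,-9.8,-4,375,0,0.4]
    - [0,0,-9.8,-4,375,0,0.4]

```text
time_s: 13.08
tool_pos: [0.5901, 0.0249, 0.3507]
tool_rot: [3.141, 0.001, -0.106]
ft_force: [1.1, 0.3, 0.2]
width: 0.0549
grip_force: 0.0
```

Emit:
arm_command:
  commands:
    - [0,0,0,0,40,0,0.4]
    - [0,0,0,0,80,0,0.4]
    - [0,0,0,0,120,0,0.4]
    - [0,0,0,0,160,0,0.4]
    - [0,0,0,0,167,0,0.4]

```text
time_s: 13.5
tool_pos: [0.5878, 0.1998, 0.3508]
tool_rot: [-3.137, 0.003, -0.095]
ft_force: [-0.5, 1.2, 0.1]
width: 0.0554
grip_force: 0.0
```

Emit:
arm_command:
  commands:
    - [0,0,0,0,0,-20,0.4]
    - [0,0,0,0,0,-40,0.4]
    - [0,0,0,0,0,-40,0.4]
    - [0,0,0,0,0,-40,0.4]
    - [0,0,0,0,0,-40,0.4]

```text
time_s: 13.92
tool_pos: [0.5911, 0.1899, 0.3122]
tool_rot: [-3.141, -0.0, -0.106]
ft_force: [-0.5, 0.4, 1.2]
width: 0.055
grip_force: 0.0
```

Emit:
arm_command:
  commands:
    - [0,0,0,0,0,0,0.4]
    - [0,0,0,0,0,0,0.4]

```text
time_s: 14.08
tool_pos: [0.5915, 0.1902, 0.313]
tool_rot: [-3.141, -0.002, -0.106]
ft_force: [0.8, -0.3, 0.1]
width: 0.055
grip_force: 0.0
```

Emit:
arm_command:
  commands:
    - [0,0,0,-1.5,-0.5,-35,0.4]
    - [0,0,0,-1.5,-0.5,-70,0.4]
    - [0,0,0,-1.5,-0.5,-95,0.4]
    - [0,0,0,-1.5,-0.5,-101,0.4]
    - [0,0,0,-1.5,-0.5,-101,0.4]

```text
time_s: 14.5
tool_pos: [0.5885, 0.1889, 0.2095]
tool_rot: [3.14, 0.003, -0.106]
ft_force: [-0.1, 0.4, -0.0]
width: 0.0553
grip_force: 0.0
```

Emit:
arm_command:
  commands:
    - [0,0,0,0,0,0,0.4]
    - [0,0,0,0,0,0,0.4]
    - [0,0,0,0,0,0,0.6]
    - [0,0,0,0,0,0,0.6]

```text
time_s: 14.83
tool_pos: [0.5904, 0.1901, 0.2126]
tool_rot: [-3.141, -0.003, -0.106]
ft_force: [0.4, -0.3, 0.1]
width: 0.0462
grip_force: 0.0
```

Emit:
arm_command:
  commands:
    - [0,0,0,0,0,0,1]
    - [0,0,0,0,0,0,1]
    - [0,0,0,0,0,0,1]
    - [0,0,0,0,0,0,1]
    - [0,0,0,0,0,0,1]
  force: 30

```text
time_s: 15.25
tool_pos: [0.5894, 0.1896, 0.2109]
tool_rot: [3.142, -0.0, -0.106]
ft_force: [-0.4, -0.4, 1.7]
width: 0.0201
grip_force: 30.0
```

Emit:
arm_command:
  commands:
    - [0,0,0,0,0,0,1]
    - [0,0,0,0,0,0,1]

```text
time_s: 15.42
tool_pos: [0.5894, 0.1896, 0.2109]
tool_rot: [3.141, -0.0, -0.106]
ft_force: [-0.9, -0.4, 0.8]
width: 0.0201
grip_force: 30.0
```

Emit:
arm_command:
  commands:
    - [0,0,0,0,0,9,1]
    - [0,0,0,0,0,9,1]
    - [0,0,0,0,0,9,1]
    - [0,0,0,-20,2,9,1]
    - [0,0,0,-40,4,9,1]

```text
time_s: 15.83
tool_pos: [0.5494, 0.1933, 0.2193]
tool_rot: [-3.141, 0.0, -0.107]
ft_force: [-0.1, -0.1, -1.6]
width: 0.02
grip_force: 30.0
```

Emit:
arm_command:
  commands:
    - [0,0,0,-20,2,0,1]
    - [0,0,0,-35,3,0,1]
    - [0,0,0,-60,3,30,1]
    - [0,0,2,-90,0,40,1]
    - [0,0,4,-98,-40,40,1]

```text
time_s: 16.25
tool_pos: [0.4482, 0.1629, 0.2626]
tool_rot: [-3.136, -0.003, -0.021]
ft_force: [0.6, 0.5, -1.2]
width: 0.0201
grip_force: 30.0
```

Emit:
arm_command:
  commands:
    - [0,0,2,0,-40,0,1]
    - [0,0,4,0,-80,0,1]
    - [0,0,6,0,-120,0,1]
    - [0,0,6,0,-160,0,1]
    - [0,0,6,0,-200,0,1]

```text
time_s: 16.67
tool_pos: [0.4509, -0.0482, 0.2601]
tool_rot: [3.141, -0.001, 0.069]
ft_force: [1.0, -0.1, -1.0]
width: 0.0196
grip_force: 30.0
```

Emit:
arm_command:
  commands:
    - [0,0,0,0,-40,0,1]
    - [0,0,0,0,-80,0,1]
    - [0,0,0,0,-120,0,1]
    - [0,0,0,0,-140,0,1]
    - [0,0,0,0,-148,0,1]

```text
time_s: 17.08
tool_pos: [0.4503, -0.1991, 0.2595]
tool_rot: [3.14, 0.001, 0.063]
ft_force: [-1.2, 0.1, -0.9]
width: 0.0199
grip_force: 30.0
```

Emit:
arm_command:
  commands:
    - [0,0,0,0,0,0,1]
    - [0,0,0,0,0,0,1]
    - [0,0,0,0,0,0,1]
    - [0,0,0,0,0,0,1]

```text
time_s: 17.42
tool_pos: [0.4518, -0.1922, 0.2599]
tool_rot: [-3.141, -0.0, 0.072]
ft_force: [0.4, -0.0, -0.9]
width: 0.0199
grip_force: 30.0
```

Emit:
arm_command:
  commands:
    - [0,0,-0.3,0,-1.5,-20,1]
    - [0,0,-0.3,0,-1.5,-36,1]
    - [0,0,-0.3,0,-1.5,-36,1]
    - [0,0,-0.3,0,-1.5,-36,1]
    - [0,0,-0.3,0,-1.5,-36,1]

```text
time_s: 17.83
tool_pos: [0.4521, -0.1952, 0.2247]
tool_rot: [3.141, -0.001, 0.065]
ft_force: [0.1, 0.3, -1.5]
width: 0.0196
grip_force: 30.0
```

```bash
python3 -c "
from h import *
check('w_m','yellow')"
```

```text
t 17.9333 [[0.4521, -0.1952, 0.2247, 0.065], [0.4523, -0.1955, 0.2249, 0.0646], [0.4523, -0.1957, 0.225, 0.0643]]
green [ 306   13   24  218 4095]
hook yaw 3.7225833318533357 tool yaw 3.6854859156353803 xmin/max 0.48616633698471406 0.5807823276604362 y at TCP x -0.1940630569778743 TCP [ 0.4522 -0.1955  0.2249]
yellow [ 299  235   46   94 3464] [200. 248. 255.]
handle top in tool mm min/max [ -4.4  -9.7 -51. ] [ 39.8  10.1 -50.9]
```

Emit:
arm_command:
  commands:
    - [0,0,0,0,1.3,-1,1]
    - [0,0,0,18,2.5,-1,1]
    - [0,0,0,34,3.5,-1,1]
    - [0,0,0,50,4.5,-1,1]
    - [0,0,0,70,6,-1,1]

```text
time_s: 18.4
tool_pos: [0.5217, -0.1902, 0.2232]
tool_rot: [3.141, 0.0, 0.063]
ft_force: [0.2, 0.5, -1.7]
width: 0.0199
grip_force: 30.0
```

Emit:
arm_command:
  commands:
    - [0,0,0,0,0,0,1]
    - [0,0,0,0,0,0,1]
    - [0,0,0,0,0,-5,1]
    - [0,0,0,0,0,-9.5,1]
    - [0,0,0,0,0,-9.5,1]

```text
time_s: 18.82
tool_pos: [0.5199, -0.1901, 0.2122]
tool_rot: [-3.141, 0.002, 0.063]
ft_force: [0.7, -0.8, -2.4]
width: 0.0197
grip_force: 30.0
```

Emit:
arm_command:
  commands:
    - [0,0,0,0,0,0,1]
    - [0,0,0,0,0,0,1]

```text
time_s: 18.98
tool_pos: [0.5209, -0.1901, 0.2133]
tool_rot: [3.141, 0.0, 0.063]
ft_force: [-0.4, -0.4, -2.3]
width: 0.0196
grip_force: 30.0
```

Emit:
arm_command:
  commands:
    - [0,0,0,12,0.8,0.5,1]
    - [0,0,0,24,1.6,0.5,1]
    - [0,0,0,34,2.3,0.5,1]
    - [0,0,0,41,2.8,0.5,1]
    - [0,0,0,41,2.8,0.5,1]

```text
time_s: 19.4
tool_pos: [0.5637, -0.1865, 0.2138]
tool_rot: [-3.141, -0.001, 0.064]
ft_force: [-1.0, 1.0, -2.3]
width: 0.0197
grip_force: 30.0
```

Emit:
arm_command:
  commands:
    - [0,0,0,0,0,0,1]
    - [0,0,0,0,0,0,1]

```text
time_s: 19.57
tool_pos: [0.5617, -0.1871, 0.2135]
tool_rot: [-3.141, 0.001, 0.063]
ft_force: [-0.4, 0.9, -1.8]
width: 0.02
grip_force: 30.0
```

Emit:
arm_command:
  commands:
    - [0,0,0,1.5,0.1,0,1]
    - [0,0,0,3,0.2,0,1]
    - [0,0,0,3,0.2,0,1]

```text
time_s: 19.82
tool_pos: [0.5655, -0.1869, 0.2139]
tool_rot: [3.141, -0.0, 0.063]
ft_force: [-0.5, -0.4, -1.4]
width: 0.0201
grip_force: 30.0
```

Emit:
arm_command:
  commands:
    - [0,0,0,1,0.1,0,1]
    - [0,0,0,1,0.1,0,1]

```text
time_s: 19.98
tool_pos: [0.5665, -0.1868, 0.2139]
tool_rot: [3.142, -0.0, 0.064]
ft_force: [0.3, -0.1, -2.5]
width: 0.0196
grip_force: 30.0
```

Emit:
arm_command:
  commands:
    - [0,0,0,1,0.1,0,1]
    - [0,0,0,1,0.1,0,1]

```text
time_s: 20.15
tool_pos: [0.5673, -0.1867, 0.2137]
tool_rot: [-3.142, 0.0, 0.064]
ft_force: [-0.7, -0.6, -1.0]
width: 0.0196
grip_force: 30.0
```

Emit:
arm_command:
  commands:
    - [0,0,0,1,0.1,0,1]
    - [0,0,0,1,0.1,0,1]

```text
time_s: 20.32
tool_pos: [0.5673, -0.1867, 0.2136]
tool_rot: [-3.141, 0.002, 0.063]
ft_force: [-5.2, -0.5, 1.6]
width: 0.0198
grip_force: 30.0
```

Emit:
arm_command:
  commands:
    - [0,0,0,1,0.1,0,1]
    - [0,0,0,1,0.1,0,1]

```text
time_s: 20.48
tool_pos: [0.5672, -0.1868, 0.2136]
tool_rot: [-3.141, 0.004, 0.063]
ft_force: [-7.6, 0.5, 1.8]
width: 0.0198
grip_force: 30.0
```

Emit:
arm_command:
  commands:
    - [0,0,0,-1.3,0,0,1]
    - [0,0,0,-1.3,0,-1,1]
    - [0,0,0,-1.3,0,-2,1]
    - [0,0,0,-1.3,0,-2,1]
    - [0,0,0,-1.3,0,-2,1]

```text
time_s: 20.9
tool_pos: [0.5673, -0.1868, 0.2119]
tool_rot: [3.141, 0.001, 0.063]
ft_force: [-5.8, -1.3, 3.1]
width: 0.02
grip_force: 30.0
```

Emit:
arm_command:
  commands:
    - [0,0,0,-0.5,0,0,0.5]
    - [0,0,0,-0.5,0,0,0.5]
    - [0,0,0,-0.5,0,0,0.5]
    - [0,0,0,-0.5,0,0,0.5]
    - [0,0,0,-0.5,0,0,0.5]

```text
time_s: 21.32
tool_pos: [0.5681, -0.1863, 0.2119]
tool_rot: [3.142, -0.001, 0.064]
ft_force: [0.3, 0.0, 0.7]
width: 0.0447
grip_force: 0.0
```

Emit:
arm_command:
  commands:
    - [0,0,0,0,0,25,0.5]
    - [0,0,0,0,0,50,0.5]
    - [0,0,0,0,0,75,0.5]
    - [0,0,0,0,0,100,0.4]
    - [0,0,0,0,0,140,0.4]

```text
time_s: 21.73
tool_pos: [0.5661, -0.1861, 0.3503]
tool_rot: [-3.14, 0.004, 0.064]
ft_force: [0.3, -0.1, -1.0]
width: 0.053
grip_force: 0.0
```

```bash
python3 -c "
from h import *
hung('h_m','yellow','red')"
```

```text
t 21.8333 [[0.5661, -0.1861, 0.3503, 0.0637], [0.5704, -0.187, 0.3611, 0.0635], [0.5712, -0.1868, 0.3591, 0.0638]]
yellow [310 220  22  28 613] centre [ 0.5655 -0.1868  0.263 ] hook frame x -51.8 -27.6 y -9.1 9.1
red [310 191  22  28 615] centre [ 0.5908 -0.1852  0.263 ] hook frame x -25.9 -2.8 y -9.0 8.7
```

Medium is butted too: handle-top pitch is 25.3 mm against 26 nominal. Now the small one, blue, on the rail.

Emit:
arm_command:
  commands:
    - [0,0,-4,6.5,40,0,0.4]
    - [0,0,-9.6,6.5,80,0,0.4]
    - [0,0,-9.6,6.5,120,0,0.4]
    - [0,0,-9.6,6.5,160,0,0.4]
    - [0,0,-9.6,6.5,200,0,0.4]

```text
time_s: 22.3
tool_pos: [0.5733, 0.0153, 0.3506]
tool_rot: [3.141, 0.001, -0.104]
ft_force: [1.0, -0.0, -0.7]
width: 0.0552
grip_force: 0.0
```

Emit:
arm_command:
  commands:
    - [0,0,0,0,30,0,0.4]
    - [0,0,0,0,57,0,0.4]
    - [0,0,0,0,57,-30,0.4]
    - [0,0,0,0,57,-40,0.4]
    - [0,0,0,0,57,-40,0.4]

```text
time_s: 22.72
tool_pos: [0.5715, 0.0693, 0.3076]
tool_rot: [3.139, 0.007, -0.104]
ft_force: [-0.1, -0.4, -0.4]
width: 0.0548
grip_force: 0.0
```

Emit:
arm_command:
  commands:
    - [0,0,0,0,0,0,0.4]
    - [0,0,0,0,0,0,0.4]
    - [0,0,0,0,0,0,0.4]
    - [0,0,0,0,0,0,0.4]

```text
time_s: 23.05
tool_pos: [0.5748, 0.0697, 0.3128]
tool_rot: [-3.141, -0.002, -0.106]
ft_force: [-0.4, 0.0, -0.2]
width: 0.0548
grip_force: 0.0
```

Emit:
arm_command:
  commands:
    - [0,0,0,0,1,-35,0.4]
    - [0,0,0,0,1,-70,0.4]
    - [0,0,0,0,1,-95,0.4]
    - [0,0,0,0,1,-101,0.4]
    - [0,0,0,0,1,-101,0.4]

```text
time_s: 23.47
tool_pos: [0.573, 0.0709, 0.2094]
tool_rot: [3.141, 0.003, -0.105]
ft_force: [-0.6, 0.3, 0.5]
width: 0.0549
grip_force: 0.0
```

Emit:
arm_command:
  commands:
    - [0,0,0,0,0,0,0.4]
    - [0,0,0,0,0,0,0.4]
    - [0,0,0,0,0,0,0.6]
    - [0,0,0,0,0,0,0.6]

```text
time_s: 23.8
tool_pos: [0.5752, 0.0717, 0.2125]
tool_rot: [-3.141, -0.003, -0.104]
ft_force: [1.0, 0.3, -0.4]
width: 0.0463
grip_force: 0.0
```

Emit:
arm_command:
  commands:
    - [0,0,0,0,0,0,1]
    - [0,0,0,0,0,0,1]
    - [0,0,0,0,0,0,1]
    - [0,0,0,0,0,0,1]
    - [0,0,0,0,0,0,1]
  force: 30

```text
time_s: 24.22
tool_pos: [0.5741, 0.0714, 0.2109]
tool_rot: [3.141, -0.0, -0.104]
ft_force: [-0.0, -0.2, 1.8]
width: 0.0195
grip_force: 30.0
```

Emit:
arm_command:
  commands:
    - [0,0,0,0,0,0,1]
    - [0,0,0,0,0,0,1]

```text
time_s: 24.38
tool_pos: [0.5741, 0.0713, 0.2109]
tool_rot: [3.141, -0.0, -0.104]
ft_force: [-0.8, -0.9, 2.2]
width: 0.0198
grip_force: 30.0
```

Emit:
arm_command:
  commands:
    - [0,0,0,0,0,9,1]
    - [0,0,0,0,0,9,1]
    - [0,0,0,0,0,9,1]
    - [0,0,0,-20,2,9,1]
    - [0,0,0,-40,4,9,1]

```text
time_s: 24.8
tool_pos: [0.534, 0.0756, 0.2194]
tool_rot: [-3.141, 0.0, -0.105]
ft_force: [-0.5, 0.1, -1.3]
width: 0.0195
grip_force: 30.0
```

Emit:
arm_command:
  commands:
    - [0,0,0,-20,2,0,1]
    - [0,0,0,-35,3,0,1]
    - [0,0,0,-60,3,30,1]
    - [0,0,2,-83,0,40,1]
    - [0,0,4,-83,-40,40,1]

```text
time_s: 25.22
tool_pos: [0.4491, 0.0436, 0.2625]
tool_rot: [-3.139, -0.003, -0.02]
ft_force: [1.0, -0.2, -0.2]
width: 0.02
grip_force: 30.0
```

Emit:
arm_command:
  commands:
    - [0,0,2,0,-40,0,1]
    - [0,0,4,0,-80,0,1]
    - [0,0,6,0,-120,0,1]
    - [0,0,6,0,-160,0,1]
    - [0,0,6,0,-200,0,1]

```text
time_s: 25.63
tool_pos: [0.4507, -0.1662, 0.26]
tool_rot: [3.141, -0.001, 0.071]
ft_force: [0.9, 0.9, -1.9]
width: 0.0199
grip_force: 30.0
```

Emit:
arm_command:
  commands:
    - [0,0,0,0,-30,0,1]
    - [0,0,0,0,-30,0,1]
    - [0,0,0,0,-30,0,1]
    - [0,0,0,0,-30,0,1]
    - [0,0,0,0,-30,0,1]

```text
time_s: 26.05
tool_pos: [0.4513, -0.1927, 0.2597]
tool_rot: [-3.141, 0.0, 0.073]
ft_force: [0.4, -0.4, -1.3]
width: 0.0196
grip_force: 30.0
```

Emit:
arm_command:
  commands:
    - [0,0,-0.3,0,-1,-20,1]
    - [0,0,-0.3,0,-1,-36,1]
    - [0,0,-0.3,0,-1,-36,1]
    - [0,0,-0.3,0,-1,-36,1]
    - [0,0,-0.3,0,-1,-36,1]

```text
time_s: 26.47
tool_pos: [0.4518, -0.1947, 0.2247]
tool_rot: [3.141, -0.001, 0.067]
ft_force: [0.0, 0.5, -0.7]
width: 0.0198
grip_force: 30.0
```

```bash
python3 -c "
from h import *
check('w_s','blue')"
```

```text
t 26.5667 [[0.4518, -0.1947, 0.2247, 0.067], [0.452, -0.1951, 0.2249, 0.0665], [0.452, -0.1953, 0.225, 0.0662]]
green [ 308   81   23  149 2922]
hook yaw 3.6678936424100734 tool yaw 3.7906685685684236 xmin/max 0.48633204134544666 0.5536905007124835 y at TCP x -0.19413342602314232 TCP [ 0.4519 -0.195   0.2249]
blue [ 299  234   45   94 3191] [131. 167. 193.]
handle top in tool mm min/max [ -3.9  -9.7 -51. ] [ 40.2  10.  -50.9]
```

Emit:
arm_command:
  commands:
    - [0,0,0,0,1,-1,1]
    - [0,0,0,18,2.2,-1,1]
    - [0,0,0,34,3.2,-1,1]
    - [0,0,0,50,4.3,-1,1]
    - [0,0,0,70,5.6,-1,1]

```text
time_s: 27.03
tool_pos: [0.5214, -0.1902, 0.2232]
tool_rot: [3.141, -0.0, 0.064]
ft_force: [-0.2, 0.3, -0.7]
width: 0.0196
grip_force: 30.0
```

Emit:
arm_command:
  commands:
    - [0,0,0,0,0,0,1]
    - [0,0,0,0,0,0,1]
    - [0,0,0,0,0,-5,1]
    - [0,0,0,0,0,-9,1]
    - [0,0,0,0,0,-9,1]

```text
time_s: 27.45
tool_pos: [0.5194, -0.19, 0.2126]
tool_rot: [-3.141, 0.002, 0.065]
ft_force: [0.1, -0.0, -1.4]
width: 0.0198
grip_force: 30.0
```

Emit:
arm_command:
  commands:
    - [0,0,0,8,0.5,0,1]
    - [0,0,0,15,1,0,1]
    - [0,0,0,15,1,0,1]
    - [0,0,0,15,1,0,1]
    - [0,0,0,15,1,0,1]

```text
time_s: 27.87
tool_pos: [0.5362, -0.1888, 0.2138]
tool_rot: [-3.142, 0.0, 0.066]
ft_force: [0.0, 0.4, -1.3]
width: 0.0201
grip_force: 30.0
```

Emit:
arm_command:
  commands:
    - [0,0,0,1.5,0.1,0,1]
    - [0,0,0,3,0.2,0,1]
    - [0,0,0,3,0.2,0,1]

```text
time_s: 28.12
tool_pos: [0.5393, -0.1886, 0.2139]
tool_rot: [3.142, -0.0, 0.065]
ft_force: [-0.1, -0.5, -0.7]
width: 0.0202
grip_force: 30.0
```

Emit:
arm_command:
  commands:
    - [0,0,0,1,0.1,0,1]
    - [0,0,0,1,0.1,0,1]

```text
time_s: 28.28
tool_pos: [0.5402, -0.1885, 0.2138]
tool_rot: [3.142, -0.0, 0.065]
ft_force: [-0.0, 0.0, -1.2]
width: 0.0196
grip_force: 30.0
```

Emit:
arm_command:
  commands:
    - [0,0,0,1,0.1,0,1]
    - [0,0,0,1,0.1,0,1]

```text
time_s: 28.45
tool_pos: [0.5408, -0.1885, 0.2136]
tool_rot: [-3.142, 0.001, 0.065]
ft_force: [-1.0, -1.1, -1.0]
width: 0.0197
grip_force: 30.0
```

Emit:
arm_command:
  commands:
    - [0,0,0,1,0.1,0,1]
    - [0,0,0,1,0.1,0,1]

```text
time_s: 28.62
tool_pos: [0.5408, -0.1885, 0.2136]
tool_rot: [-3.141, 0.003, 0.065]
ft_force: [-5.0, -1.0, 1.1]
width: 0.0201
grip_force: 30.0
```

Emit:
arm_command:
  commands:
    - [0,0,0,0.7,0,0,1]
    - [0,0,0,0.7,0,0,1]

```text
time_s: 28.78
tool_pos: [0.5407, -0.1886, 0.2136]
tool_rot: [-3.141, 0.004, 0.065]
ft_force: [-7.7, 0.5, 3.6]
width: 0.0196
grip_force: 30.0
```

Emit:
arm_command:
  commands:
    - [0,0,0,-1.3,0,0,1]
    - [0,0,0,-1.3,0,-1,1]
    - [0,0,0,-1.3,0,-2,1]
    - [0,0,0,-1.3,0,-2,1]
    - [0,0,0,-1.3,0,-2,1]

```text
time_s: 29.2
tool_pos: [0.5409, -0.1886, 0.2119]
tool_rot: [3.141, 0.001, 0.065]
ft_force: [-5.7, -0.7, 3.7]
width: 0.0198
grip_force: 30.0
```

Emit:
arm_command:
  commands:
    - [0,0,0,-0.5,0,0,0.5]
    - [0,0,0,-0.5,0,0,0.5]
    - [0,0,0,-0.5,0,0,0.5]
    - [0,0,0,-0.5,0,0,0.5]
    - [0,0,0,-0.5,0,0,0.5]

```text
time_s: 29.62
tool_pos: [0.5415, -0.1882, 0.2119]
tool_rot: [3.142, -0.001, 0.066]
ft_force: [0.5, -1.1, -0.1]
width: 0.045
grip_force: 0.0
```

Emit:
arm_command:
  commands:
    - [0,0,0,0,0,25,0.5]
    - [0,0,0,0,0,50,0.5]
    - [0,0,0,0,0,75,0.5]
    - [0,0,0,0,0,110,0.4]
    - [0,0,0,0,0,150,0.4]

```text
time_s: 30.03
tool_pos: [0.54, -0.188, 0.3618]
tool_rot: [-3.14, 0.003, 0.066]
ft_force: [0.6, -1.6, 0.6]
width: 0.0538
grip_force: 0.0
```

Emit:
arm_command:
  commands:
    - [0,0,0,0,0,0,0.4]
    - [0,0,0,0,0,0,0.4]
    - [0,0,0,0,0,0,0.4]
    - [0,0,0,0,0,0,0.4]

```text
time_s: 30.37
tool_pos: [0.5402, -0.1882, 0.3602]
tool_rot: [-3.141, 0.002, 0.065]
ft_force: [-0.3, 0.1, -0.9]
width: 0.055
grip_force: 0.0
```

```bash
python3 -c "
from h import *
hung('h_s','blue','yellow'); 
c,st=pickle.load(open('h_s.pkl','rb'))
a=c['image'][60:320,200:440,::-1]; b=ctrl.camera('scene')['image'][150:345,180:340,::-1]
a=cv2.resize(a,(480,520)); b=cv2.resize(b,(320,390)); o=np.zeros((520,800,3),np.uint8); o[:,:480]=a; o[:390,480:]=b; cv2.imwrite('pics/final.png',o)"
```

```text
t 30.4667 [[0.5402, -0.1882, 0.3602, 0.0654], [0.5401, -0.1882, 0.36, 0.0653], [0.5402, -0.1882, 0.3601, 0.0653]]
blue [312 213  22  28 607] centre [ 0.5406 -0.1892  0.263 ] hook frame x -77.0 -52.7 y -10.0 8.3
yellow [311 182  23  30 689] centre [ 0.5666 -0.1871  0.263 ] hook frame x -51.0 -26.3 y -9.8 8.9
```

View pics/final.png

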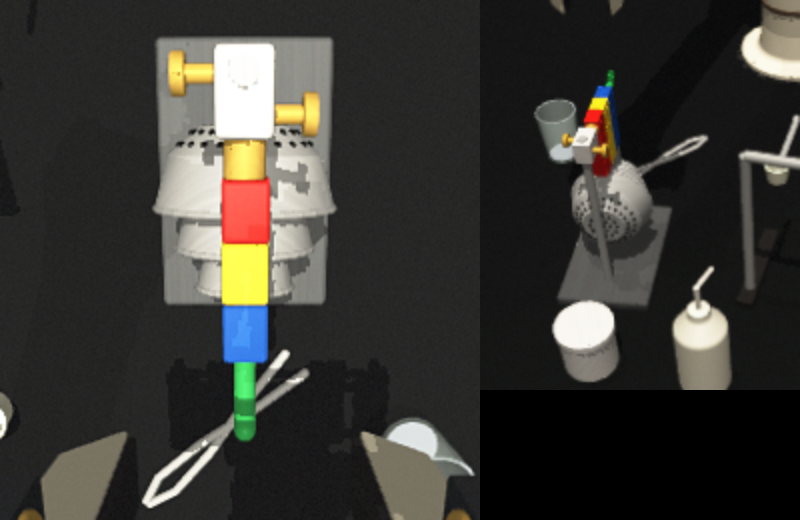

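The picture shows red, yellow and blue handles butted one behind another from the collar, crop (245,180) to (245,360), with no gaps and the bowls nested. The gripper is clear, so I'm handing in.

```bash
python3 -c "
from station import ctrl
print(ctrl.finish_job())"
```

```text
the job is handed in; nothing more can be done
None
```

All three strainers hang nested on the green hook in the order asked (large, medium, small), mouths to the tip, with each handle butted against the one behind and no visible gaps; the job was handed in at about 30 s, and I saw no sign of contact with anything else.

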